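# Deburr the hole of a sink outlet

### The arm

A 6-joint arm with a two-finger parallel gripper is mounted at the origin on a cart in front of the work surface, level with it; the furniture and walls round the work are solid. World frame = base frame: x ahead of the robot, y to its left, z up, the work surface at z = 0. Lengths are in m, angles in degrees, forces in N, time in s.
With the tool pointing down it reaches from about 0.25 to 0.775 m from the base axis. Payload 4 kg.
Tool frame: the origin (TCP) lies midway between the tips of the shut fingers; the grasp point (between the pads) lies 19 mm behind it; z points along the fingers, y is the line along which they close (so a half turn about z gives the same grasp; the last joint's range is limited). The gripper opens to 94 mm and grips with 3 to 60 N. Pads are 16 mm wide; open, the fingers measure 119 mm over their backs; the gripper's body (75 mm by 177 mm) begins 78 mm behind the grasp point.
Start: joints at [71.442, 4.996, 78.535, -0, 96.463, -5.907], TCP at [0.12, 0.537, 0.206] pointing down, gripper open.
Joint ranges: [-177.83, 177.83], [-43.37, 116.18], [15.69, 146.23], [-61.86, 241.86], [9.47, 152.12], [-147.06, 147.06]. Speed limits (degrees/s): [159.86, 159.86, 180, 180, 180, 180].

### API

Orientations are given as [roll, pitch, yaw] about the fixed x, y, z axes, in that order (R = Rz(yaw) Ry(pitch) Rx(roll)).
In Python, from workcell import arm, snapshot, order gives the robot as it stands. The module is installed in compiled form; this text tells all that it offers.
- The arm moves only by the tool servo_tool, never from a script. Its argument "rows" is a list of rows, each a list of 7 numbers: the opening, from 0 (shut) to 1 (fully open), then the shift along the world's x, y, z in mm, then the turn, a rotation vector about the world's x, y, z in rad. In form: [[jaw, dx, dy, dz, rx, ry, rz], ...]. A call has 1 to 8 rows; each row shifts and turns the commanded pose from where the row before left it; what a row does not reach is not made up. A row lasts 1/10 s, in which the tool goes at most 50 mm and 8.59 degrees, less where a joint would pass 70% of its speed; a pose out of reach is approached as far as the arm can. A call is refused whole if a number of a shift passes 50 or a number of a turn 0.15, either way. A call with a gripper value outside its range is refused whole. The fingers move at their own pace and stop on an object; "newtons" is the grip in N (left out, the last holds). Time passes only in rows, so rows that do not move let the fingers close. It gives the time, the measured TCP pose, the force, the opening and the grip force at its end, in the units of the state.
- arm.get_state(): the state, without advancing time (a new reading comes with each control period).
- snapshot(name): name is "scene" or "top"; returns a dict with "img" (420x560x3 uint8, blue, green, red), "range_z" (420x560 float32, m along the optical axis (not along the pixel's ray), 0 where there is no reading), "vfov" (degrees; the focal length in pixels is half the picture's height over the tangent of half this angle, whatever the lens; pixels are square), "cx", "cy" (the principal point, pixels), "rvec" (rotation vector, rad) and "tvec" (3), from world to camera coordinates, as OpenCV has them. Camera axes: x right, y down, z forward; pixel columns grow to the right and rows downward; lengths in m; the calibration is good to about 2 mm. A picture is of the moment at which its call begins.
- order.sign_off(): hands the job in; it is judged then, once.
The state is a dict: "clock": time; "joint_positions": joint angles; "qd": joint speeds; "joint_torque": joint torques, N m; "eef_pos": TCP position; "orientation": TCP orientation; "force": force on the tool from outside, world axes, zero at the start; "wrist_torque": the same for the moment, N m; "width": opening from 0.0 (shut) to 1.0 (fully open); "grip_force": force on a finger pad.
Only numpy, scipy, OpenCV 4.12 (cv2) and the standard library are available. Lean on these libraries where they do the work, as an engineer would, in place of code of your own. Each camera call takes 0.05 s, during which the arm holds its last target. There are 200 camera calls.

### The job

Take the deburring tool from its wooden rest and run its tapered blade slowly all the way round the inner top edge of the hole in the steel sink outlet: start at the side of the stand's thumb screw, go clockwise seen from above, keep the blade lightly pressed outward against the edge all the way (a few newtons, never as much as 12 N) and go a little past the starting point so that the circle closes. Then put the tool back in the hole of its rest, upright with its collar down on the block, and leave the other things on the freezer where they are.

Things in the scene. Friction and masses are not known exactly. Their poses are not given: they have to be found in the camera images.
- tool: Hand deburring tool, 0.12 kg, standing upright in the wooden rest, blade down. Origin at the centre of the underside of its round steel collar (36 mm across, 6 mm thick); z up along the tool. Below the collar a 10 mm shank, then from 26 to 42 mm below the origin the tapered round steel blade, radius 10 mm at its top, narrowing evenly to 2 mm at the tip.
- tool_handle (a point): Middle of the tool's square black handle, 42 mm above the tool's origin. The handle is 24 x 24 mm, faces along the tool's x and y, from 6 to 78 mm above the origin: grasp it here.
- blade_tip (a point): Lower end of the blade, 42 mm below the tool's origin on its axis. The blade works equally all round, so the tool need not be turned.
- rest: Fixed light wooden block 76 x 76 x 60 mm, origin at the centre of its underside, z up. A vertical hole 26 mm wide goes right through its middle. The tool hangs in it with its collar flat on the block's top, the tool's origin 60 mm above the block's origin.
- stand: Fixed pipe stand: round dark foot 124 mm across, grey rubber-lined sleeve 102 mm across and 62 mm high; origin at the centre of its underside, z up. A black thumb screw sticks out of the sleeve 38 mm up along the stand's own +x, to 81 mm from the axis. Clockwise seen from above goes from the stand's +x to its -y. The steel sink outlet sits in the sleeve.
- stand_axis (a point): Point on the stand's axis, 90 mm up, level with the outlet's top edge. The outlet's flange is 92 mm across, its round hole 60 mm (radius 30), open at least 25 mm deep. It sits OFF this axis: the hole's centre is 5 to 8 mm away in an unknown direction, new each time. It is bedded in rubber: gives sideways 1 mm per 6 N and springs back, not up or down.
- mill: Bystander: clear and grey salt mill, 44 mm across, 90 mm tall; origin at the centre of its underside, leave it alone.
- cups: Bystander: stack of paper portion cups, 57 mm across, 61 mm tall; origin at the centre of its underside, leave it alone.
- tape: Bystander: roll of tape lying flat, 98 mm across, 25 mm tall; origin at the centre of its underside, leave it alone.
- timer: Bystander: round wind-up kitchen timer, 64 mm across, 42 mm tall; origin at the centre of its underside, leave it alone.
- cutter: Bystander: box cutter lying flat, 150 mm long (along its y), 21 mm tall; origin at the centre of its underside, leave it alone.
- tin: Bystander: flat food tin, 86 mm across, 40 mm tall; origin at the centre of its underside, leave it alone.
There are look-alikes about, which are no part of the job. Leave any turquoise look-alike of the tool alone.

How it is judged:
By the outcome, as a careful person would: the job done as asked, in the order asked, and still so for the second after the job is handed in, with the robot touching nothing.
It also fails if it takes over 70 s, if anything falls off the work surface, if the arm or the gripper's body presses on something with over 40 N, if the wrist force passes 120 N, or if a joint passes its speed limit or range.

## Working session

There is one attempt and no reset: what is moved stays moved. The work goes in short steps, Python scripts to look and compute and a tool call to move; the robot and the scene stay as the last step left them, time stands still between calls to the robot, and variables do not carry over. Pictures are saved under pics/ and viewed, at most 10 in all, crops included, and the job is handed in when it is done.

Besides the shell and the picture viewer there is one more tool, called after ">>>" as name(argument=value, ...) on one line, values as JSON. servo_tool: Moves the arm, as the interface text tells. Its arguments: {"type":"object","properties":{"rows":{"type":"array"},"newtons":{"type":"number"}},"required":["rows"]}

```bash
mkdir -p pics
cat > h.py <<'E'
import numpy as np, cv2
from workcell import arm, snapshot, order
def cam(s):
    h,w=s["img"].shape[:2]; f=h/2/np.tan(np.radians(s["vfov"])/2)
    K=np.array([[f,0,s["cx"]],[0,f,s["cy"]],[0,0,1]]); R=cv2.Rodrigues(np.array(s["rvec"],float))[0]
    return K,R,np.array(s["tvec"],float).ravel()
def ray(s,uv,z):
    K,R,t=cam(s); uv=np.atleast_2d(np.array(uv,float)); d=np.c_[uv,np.ones(len(uv))]@np.linalg.inv(K).T@R; c=-R.T@t
    return c+d*((z-c[2])/d[:,2])[:,None]
def proj(s,P):
    K,R,t=cam(s); p=(np.atleast_2d(P)@R.T+t)@K.T; return p[:,:2]/p[:,2:]
def cloud(s):
    K,R,t=cam(s); Z=s["range_z"]; v,u=np.mgrid[:Z.shape[0],:Z.shape[1]]
    p=np.dstack([(u-K[0,2])/K[0,0]*Z,(v-K[1,2])/K[1,1]*Z,Z]); return (p-t)@R
E
python3 - <<'E'
from h import *
for n in("scene","top"):
    s=snapshot(n); np.save(n+".npy",s,allow_pickle=True); cv2.imwrite(f"pics/{n}0.png",s["img"])
    K,R,t=cam(s); print(n,K[0,0],s["cx"],s["cy"],-R.T@t,R[2])
print(arm.get_state())
E
```

```text
scene 512.9787397149827 271.4482917854033 209.4102551859048 [-0.09120767 -0.80675001  0.86679618] [ 0.43308017  0.66787578 -0.60529622]
top 408.99019805809496 280.00335826007245 212.1783294512258 [0.23583506 0.04039556 1.04760233] [ 0.23052477  0.00854167 -0.97302897]
{'clock': 0.1, 'joint_positions': array([ 7.14410048e+01,  5.03439105e+00,  7.86146204e+01, -9.01452430e-04,
        9.64646675e+01, -5.90660138e+00]), 'qd': array([-0.07270013, -0.04821909, -0.31136815,  0.05974718, -0.0190166 ,
        0.1270992 ]), 'joint_torque': array([ 1.78451690e-03, -3.41250408e+01, -3.03302372e+01,  7.19412672e-02,
        3.04137915e-02, -8.69516452e-05]), 'eef_pos': array([0.12031387, 0.53616668, 0.20443883]), 'orientation': array([-1.79886832e+02, -1.08072040e-02,  1.67347495e+02]), 'force': array([-0.14872106,  1.18841988, -0.22929316]), 'wrist_torque': array([0.00292912, 0.01062324, 0.01777882]), 'grip_force': 0.0, 'width': 1.0006704009252085}
```

View pics/scene0.png

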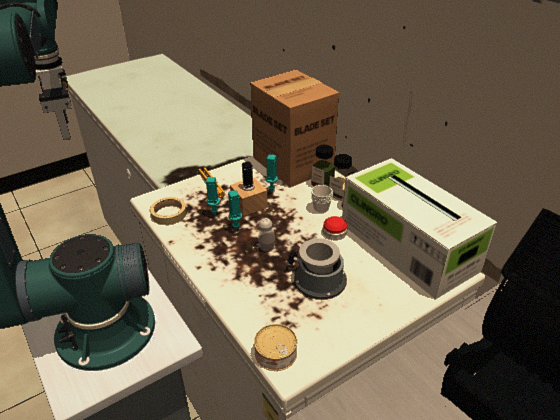

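View pics/top0.png

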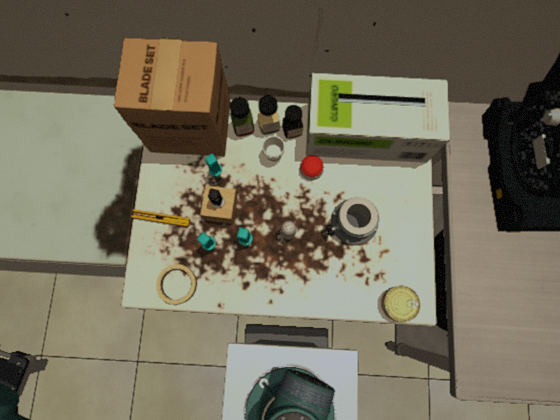

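The scene view shows the black-handled tool in the wooden block at (247,178), turquoise look-alikes at (212,192), (235,208) and (271,170), and the stand at (320,265). In the top view the block is at (217,203) with the black tool at (215,198), the stand at (357,220), and the thumb screw to its left at about (330,230). The tool meant is the black one in the wooden rest. The three turquoise ones are look-alikes.

Run:
```python
from h import *
T=np.load("top.npy",allow_pickle=True).item(); S=np.load("scene.npy",allow_pickle=True).item()
c=lambda im,x,y,w,h,k:cv2.resize(im[y:y+h,x:x+w],None,fx=k,fy=k,interpolation=cv2.INTER_CUBIC)
a=c(T["img"],190,150,66,100,6); b=c(T["img"],312,180,66,100,6)
cv2.imwrite("pics/crop1.png",np.hstack([a,b]))
P=cloud(T)
for n,(u,v) in dict(handletop=(215,191),block=(228,212),flange=(357,202),flL=(341,215),flR=(374,215),table=(300,290)).items(): print(n,P[v,u].round(4))
# block top points
m=(P[...,2]>.052)&(P[...,2]<.068); m[:,:190]=0;m[:,245:]=0;m[:175]=0;m[225:]=0
hsv=cv2.cvtColor(T["img"],cv2.COLOR_BGR2HSV); m&=(hsv[...,1]>60)
print("block",m.sum(),np.median(P[m],0),cv2.minAreaRect((P[m][:,:2]*1000).astype(np.float32)))
m=(P[...,2]>.082)&(P[...,2]<.098); m[:,:325]=0;m[:,390:]=0;m[:180]=0;m[260:]=0
q=(P[m][:,:2]*1000).astype(np.float32); print("flange",m.sum(),np.median(P[m][:,2]),cv2.minEnclosingCircle(q))
m=(P[...,2]>.12)&(P[...,2]<.15); m[:,:195]=0;m[:,240:]=0;m[:175]=0;m[225:]=0
print("handle",m.sum(),np.median(P[m],0),cv2.minAreaRect((P[m][:,:2]*1000).astype(np.float32)))
```

```text
handletop [0.4926 0.201  0.1396]
block [0.4624 0.1775 0.0627]
flange [ 0.4991 -0.1364  0.0879]
flL [ 0.4638 -0.0978  0.091 ]
flR [ 0.4683 -0.177   0.091 ]
table [ 0.2857 -0.0119  0.0003]
block 699 [0.47773794 0.19659757 0.060283  ] ((503.3149108886719, 203.41282653808594), (76.42630767822266, 109.2905044555664), 86.52133178710938)
flange 682 0.09014967278611433 ((465.70513916015625, -140.31488037109375), 46.76315689086914)
handle 126 [0.48504335 0.20274889 0.13714632] ((486.6401672363281, 204.70010375976562), (25.120296478271484, 23.900100708007812), 83.18602752685547)
```

View pics/crop1.png

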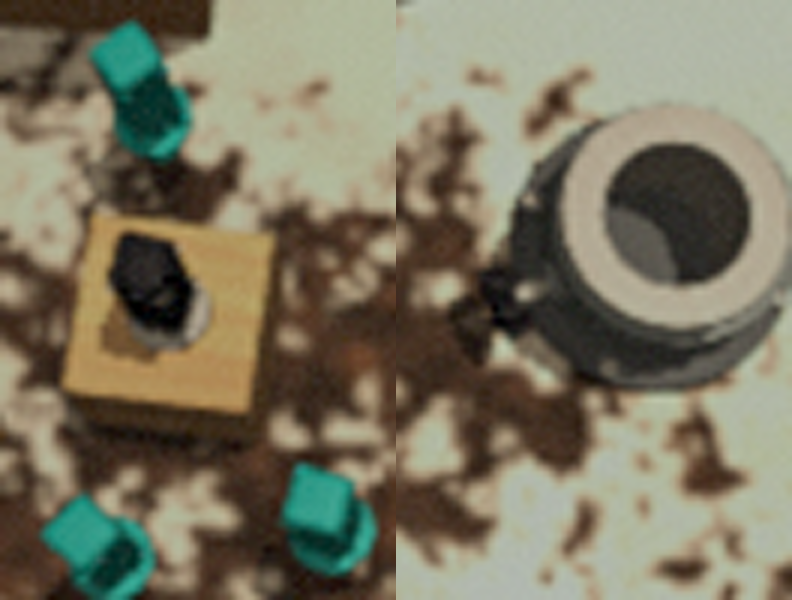

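The crop shows the black tool with its bright steel collar in the wooden block at crop (160,290), and turquoise ones at (135,90), (100,540) and (330,515). The thumb screw is the dark knob at crop (490,300), image (328,230). I'll take the black tool in the rest. Next I measure exactly.

Run:
```python
from h import *
T=np.load("top.npy",allow_pickle=True).item(); S=np.load("scene.npy",allow_pickle=True).item()
P=cloud(T); Q=cloud(S)
# handle top from both
for n,C,s in(("T",P,T),("S",Q,S)):
    m=(C[...,2]>.128)&(C[...,2]<.15)&(np.hypot(C[...,0]-.485,C[...,1]-.2)<.03)
    m&=s["img"].max(2)<90
    q=(C[m][:,:2]*1000).astype(np.float32); print("handle",n,m.sum(),np.percentile(C[m][:,2],[50,95]),cv2.minAreaRect(q))
# block: image mask -> ray onto z=.06
hsv=cv2.cvtColor(T["img"],cv2.COLOR_BGR2HSV)
def comp(m,seed):
    n,l,st,c=cv2.connectedComponentsWithStats(m.astype(np.uint8)); return l==l[seed[1],seed[0]]
m=(hsv[...,0]>8)&(hsv[...,0]<25)&(hsv[...,1]>70)&(hsv[...,2]>100)
m=comp(m,(228,212)); v,u=np.nonzero(m); w=ray(T,np.c_[u,v],.06); print("block ray",m.sum(),cv2.minAreaRect((w[:,:2]*1000).astype(np.float32)))
# flange ring
g=T["img"].min(2); print("g",g[202,357],g[205,340])
m=comp((g>g[202,357]*.72)&(np.abs(P[...,2]-.09)<.01),(357,202)).astype(np.uint8)
cs,h=cv2.findContours(m,cv2.RETR_CCOMP,cv2.CHAIN_APPROX_NONE)
for c in cs:
    if len(c)>40:
        w=ray(T,c[:,0]+0.,.09)[:,:2]*1000; e=cv2.fitEllipse(w.astype(np.float32)); print("ring",len(c),e)
# hole & flange in the scene view
m=(np.abs(Q[...,2]-.09)<.006)&(np.hypot(Q[...,0]-.466,Q[...,1]+.14)<.06)
m=m.astype(np.uint8); cs,h=cv2.findContours(m,cv2.RETR_CCOMP,cv2.CHAIN_APPROX_NONE)
for c in cs:
    if len(c)>40: print("ringS",len(c),cv2.fitEllipse((ray(S,c[:,0]+0.,.09)[:,:2]*1000).astype(np.float32)))
# foot and sleeve from depth
for lo,hi,n in((.056,.068,"sleeve"),(.004,.02,"foot")):
  for nm,C in(("T",P),("S",Q)):
    k=(C[...,2]>lo)&(C[...,2]<hi)&(np.hypot(C[...,0]-.466,C[...,1]+.14)<.075); x=C[k]*1000
    print(n,nm,k.sum(),cv2.minEnclosingCircle(x[:,:2].astype(np.float32)),np.median(x[:,2]))
print("screw",ray(T,[(328,230),(325,232)],.038))
for nm,C in(("T",P),("S",Q)):
    d=np.hypot(C[...,0]-.466,C[...,1]+.14); k=(C[...,2]>.025)&(C[...,2]<.05)&(d>.06)&(d<.1); print("screw pts",nm,k.sum(),C[k].mean(0))
for n,(u,v) in dict(t1=(211,160),t2=(204,236),t3=(242,232),mill=(288,226),box=(380,80),boxf=(380,128),boxedge=(380,135),jar=(292,112),bigbox=(190,60),cup=(273,145),red=(312,163)).items(): print(n,P[v,u].round(3))
```

```text
handle T 106 [0.13738152 0.14073619] ((486.708251953125, 204.98965454101562), (25.224407196044922, 23.175750732421875), 79.74077606201172)
handle S 60 [0.13522883 0.13851571] ((486.5335998535156, 203.5280303955078), (22.3731632232666, 24.081844329833984), 87.9320297241211)
block ray 1669 ((496.330078125, 115.77066802978516), (148.9618377685547, 366.8332824707031), 8.645769119262695)
g 143 71
ring 105 ((465.13970947265625, -140.36643981933594), (88.84626770019531, 90.48995971679688), 13.806866645812988)
ring 73 ((465.42816162109375, -139.9982452392578), (61.08736038208008, 63.20899963378906), 114.14075469970703)
ringS 101 ((464.68182373046875, -142.54080200195312), (90.603759765625, 94.7230453491211), 137.5485382080078)
ringS 64 ((464.4380187988281, -142.82891845703125), (56.94701385498047, 61.13896179199219), 46.30331802368164)
sleeve T 224 ((464.7919921875, -132.97491455078125), 65.00988006591797) 62.07018158223764
sleeve S 481 ((468.6123352050781, -147.11819458007812), 51.69890213012695) 60.43665706571546
foot T 614 ((471.2575378417969, -143.20233154296875), 65.51128387451172) 10.354178863847743
foot S 535 ((468.29827880859375, -146.64755249023438), 62.088741302490234) 9.701719400236955
screw [[ 0.43590157 -0.07368815  0.038     ]
 [ 0.43037206 -0.06631342  0.038     ]]
screw pts T 43 [ 0.43343882 -0.07732832  0.04116554]
screw pts S 68 [ 0.43289883 -0.08184567  0.04061685]
t1 [0.575 0.221 0.119]
t2 [0.389 0.219 0.123]
t3 [0.403 0.133 0.122]
mill [0.43  0.028 0.09 ]
box [ 0.793 -0.177  0.151]
boxf [ 0.665 -0.176  0.154]
boxedge [ 0.648 -0.177  0.153]
jar [0.72  0.033 0.105]
bigbox [0.75  0.261 0.26 ]
cup [0.663 0.078 0.021]
red [ 0.61  -0.027  0.042]
```

>>> servo_tool(rows=[[0.55,36,-33,0,0,0,0.01],[0.55,36,-33,0,0,0,0.01],[0.55,36,-33,0,0,0,0.01],[0.55,36,-33,0,0,0,0.01],[0.55,36,-33,0,0,0,0.01],[0.55,36,-33,0,0,0,0.01],[0.55,36,-33,0,0,0,0.01],[0.55,36,-33,0,0,0,0.01]], newtons=40)

```text
clock: 0.9
eef_pos: [0.4094, 0.271, 0.2052]
orientation: [180.0, -0.0, 172.0]
force: [0.6, 0.3, -0.6]
width: 0.552
grip_force: 0.0
```

>>> servo_tool(rows=[[0.55,30,-26,0,0,0,0],[0.55,30,-26,0,0,0,0],[0.55,17,-15,0,0,0,0],[0.55,0,0,-20,0,0,0],[0.55,0,0,-20,0,0,0],[0.55,0,0,0,0,0,0]])

```text
clock: 1.5
eef_pos: [0.4835, 0.2047, 0.1616]
orientation: [-179.8, -0.4, 171.9]
force: [-0.7, -0.1, -0.5]
width: 0.55
grip_force: 0.0
```

Run:
```python
from h import *
T=snapshot("top");S=snapshot("scene"); print(arm.get_state()["eef_pos"])
a=cv2.resize(T["img"][150:250,165:265],(480,480),interpolation=cv2.INTER_CUBIC)
c=cv2.resize(S["img"][110:230,190:290],(400,480),interpolation=cv2.INTER_CUBIC)
cv2.imwrite("pics/near1.png",np.hstack([a[:,:400],c]))
```

```text
[0.48504647 0.20557993 0.16509941]
```

View pics/near1.png

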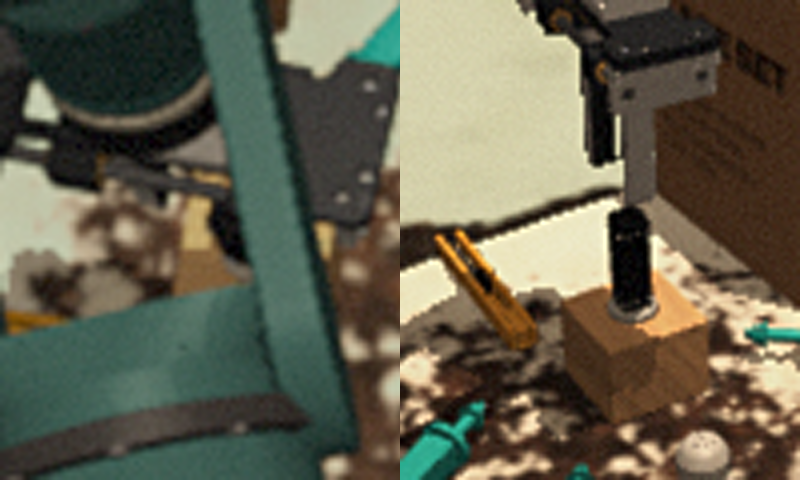

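The picture shows the fingers lined up above the black handle at (630,260), with the tool still upright. The turquoise look-alikes now lie on the surface, though my path stayed well above them (fingers at 0.205 m, look-alikes 0.12 m tall). I'll check the whole scene before going on.

Run:
```python
from h import *
S=snapshot("scene"); S0=np.load("scene.npy",allow_pickle=True).item()
a=S0["img"][120:320,130:370];b=S["img"][120:320,130:370]
cv2.imwrite("pics/cmp.png",cv2.resize(np.hstack([a,b]),(800,333),interpolation=cv2.INTER_CUBIC))
T=np.load("top.npy",allow_pickle=True).item()
for n,s in(("T0",T),("S0",S0),("Snow",S)):
    C=cloud(s); hsv=cv2.cvtColor(s["img"],cv2.COLOR_BGR2HSV)
    m=((hsv[...,0]>80)&(hsv[...,0]<97)&(hsv[...,1]>140)&(hsv[...,2]>60)&(C[...,0]>.3)&(C[...,0]<.75)).astype(np.uint8)
    k,l,st,c=cv2.connectedComponentsWithStats(m)
    for i in range(1,k):
        if st[i,4]>60: q=C[l==i]; print(n,c[i].round(),st[i,4],q.mean(0).round(3),np.percentile(q[:,2],[3,97]).round(3))
```

```text
T0 [211. 160.] 92 [0.576 0.222 0.118] [0.111 0.123]
T0 [244. 236.] 168 [0.399 0.13  0.094] [0.002 0.122]
T0 [206. 241.] 163 [0.383 0.22  0.092] [0.001 0.123]
S0 [272. 168.] 149 [0.575 0.215 0.084] [0.045 0.121]
S0 [212. 192.] 197 [0.383 0.213 0.083] [0.045 0.121]
S0 [235. 206.] 243 [0.401 0.123 0.084] [0.045 0.12 ]
Snow [298. 194.] 194 [0.615 0.143 0.023] [0.01  0.032]
Snow [200. 222.] 193 [0.326 0.187 0.024] [0.008 0.033]
Snow [232. 244.] 282 [0.351 0.058 0.025] [0.016 0.033]
```

View pics/cmp.png

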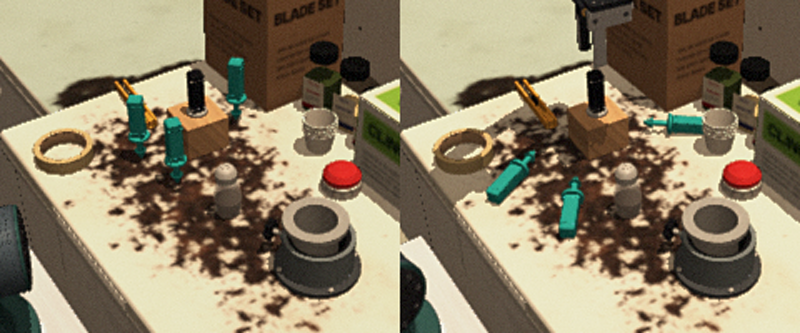

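All three look-alikes stood balanced on their blade tips and toppled by themselves, outward in different directions, at about (298,194), (200,222) and (232,244). I didn't touch them, and the tape, cutter, cups, mill and timer haven't moved. I'll leave them lying and grasp the black tool.

>>> servo_tool(rows=[[0.55,1.5,-1.5,-20,0,0,0],[0.55,0,0,-30,0,0,0],[0.55,0,0,-23,0,0,0],[0.55,0,0,-10,0,0,0],[0.55,0,0,0,0,0,0],[0.25,0,0,0,0,0,0],[0.1,0,0,0,0,0,0],[0.1,0,0,0,0,0,0]])

```text
clock: 2.45
eef_pos: [0.488, 0.2045, 0.0842]
orientation: [179.9, 0.2, 171.9]
force: [0.3, 0.6, 0.2]
width: 0.328
grip_force: 0.0
```

>>> servo_tool(rows=[[0.1,0,0,0,0,0,0],[0.1,0,0,0,0,0,0],[0.1,0,0,0,0,0,0]])

```text
clock: 2.75
eef_pos: [0.4876, 0.2045, 0.0836]
orientation: [179.9, 0.1, 171.9]
force: [-1.0, 0.8, 4.1]
width: 0.253
grip_force: 40.0
```

>>> servo_tool(rows=[[0.1,0,0,15,0,0,0],[0.1,0,0,25,0,0,0],[0.1,0,0,35,0,0,0],[0.1,0,0,25,0,0,0],[0.1,-1,-20,0,0,0,0],[0.1,-2,-40,0,0,0,0],[0.1,-3,-45,0,0,0,0],[0.1,-3,-45,0,0,0,0]])

```text
clock: 3.55
eef_pos: [0.4772, 0.0528, 0.1818]
orientation: [-180.0, -0.1, 172.0]
force: [0.9, -0.7, -1.4]
width: 0.257
grip_force: 40.0
```

>>> servo_tool(rows=[[0.1,-3,-45,0,0,0,0],[0.1,-3,-45,0,0,0,0],[0.1,-3,-45,0,0,0,0],[0.1,-2,-35,0,0,0,0],[0.1,-1.5,-25.8,0,0,0,0],[0.1,0,0,0,0,0,0],[0.1,0,0,0,0,0,0]])

```text
clock: 4.25
eef_pos: [0.465, -0.1416, 0.1818]
orientation: [179.9, -0.1, 171.9]
force: [0.3, 0.2, -0.9]
width: 0.251
grip_force: 40.0
```

Run:
```python
from h import *
S=snapshot("scene");T=snapshot("top"); s=arm.get_state(); print(s["eef_pos"],s["orientation"],s["force"],s["width"])
cv2.imwrite("pics/over.png",np.hstack([cv2.resize(S["img"][180:310,260:390],(400,400),interpolation=cv2.INTER_CUBIC),cv2.resize(T["img"][150:280,300:430],(400,400),interpolation=cv2.INTER_CUBIC)]))
```

```text
[ 0.46533531 -0.14059517  0.18213411] [ 1.79952711e+02 -4.60483141e-02  1.71991890e+02] [-0.10194782 -0.55751606  0.21091132] 0.25101724050076024
```

View pics/over.png

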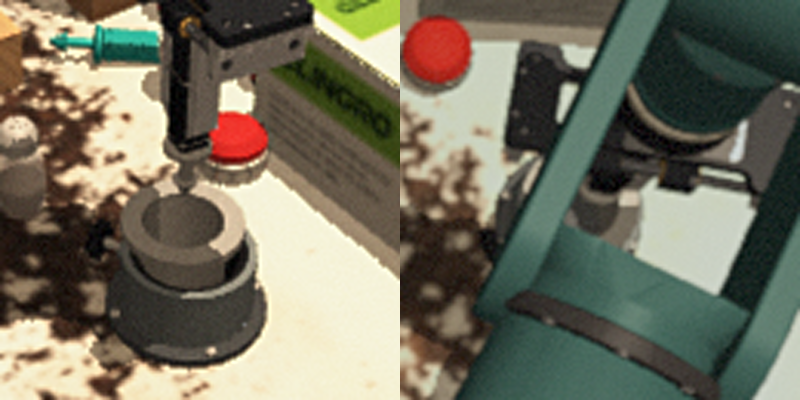

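The left crop shows the blade tip at (185,193), above the hole centred near (183,222). The mill and timer haven't moved. I'll lower the blade and move out toward the screw side, at 118° world.

>>> servo_tool(rows=[[0.1,0,0,-12,0,0,0],[0.1,0,0,-14,0,0,0],[0.1,0,0,-10,0,0,0],[0.1,-3,5.7,0,0,0,0],[0.1,-3.4,6,0,0,0,0],[0.1,-3,6,0,0,0,0],[0.1,0,0,0,0,0,0]])

```text
clock: 5.05
eef_pos: [0.456, -0.1232, 0.1473]
orientation: [180.0, 0.1, 172.0]
force: [-0.2, -1.0, -0.4]
width: 0.253
grip_force: 40.0
```

>>> servo_tool(rows=[[0.1,-0.47,0.88,0,0,0,0],[0.1,-0.47,0.88,0,0,0,0],[0.1,0,0,0,0,0,0]])

```text
clock: 5.35
eef_pos: [0.4552, -0.1223, 0.1467]
orientation: [-180.0, 0.0, 171.9]
force: [0.5, -0.1, -1.1]
width: 0.256
grip_force: 40.0
```

>>> servo_tool(rows=[[0.1,-0.47,0.88,0,0,0,0],[0.1,-0.35,0.66,0,0,0,0],[0.1,0,0,0,0,0,0]])

```text
clock: 5.65
eef_pos: [0.4543, -0.1206, 0.1464]
orientation: [180.0, -0.0, 171.9]
force: [0.7, 0.1, -0.4]
width: 0.253
grip_force: 40.0
```

>>> servo_tool(rows=[[0.1,-0.3,0.6,0,0,0,0],[0.1,0,0,0,0,0,0]])

```text
clock: 5.85
eef_pos: [0.454, -0.12, 0.1465]
orientation: [180.0, -0.0, 171.9]
force: [0.0, -0.5, -0.8]
width: 0.254
grip_force: 40.0
```

>>> servo_tool(rows=[[0.1,-0.3,0.6,0,0,0,0],[0.1,0,0,0,0,0,0]])

```text
clock: 6.05
eef_pos: [0.4537, -0.1194, 0.1465]
orientation: [180.0, 0.0, 171.9]
force: [0.6, 0.0, -1.0]
width: 0.252
grip_force: 40.0
```

>>> servo_tool(rows=[[0.1,-0.3,0.6,0,0,0,0],[0.1,0,0,0,0,0,0]])

```text
clock: 6.25
eef_pos: [0.4535, -0.1189, 0.1466]
orientation: [-180.0, 0.0, 171.9]
force: [0.2, -0.8, -1.3]
width: 0.256
grip_force: 40.0
```

>>> servo_tool(rows=[[0.1,-0.24,0.44,0,0,0,0],[0.1,0,0,0,0,0,0]])

```text
clock: 6.45
eef_pos: [0.4533, -0.1185, 0.1466]
orientation: [-180.0, 0.0, 171.9]
force: [0.8, -0.7, -1.4]
width: 0.254
grip_force: 40.0
```

>>> servo_tool(rows=[[0.1,-0.24,0.44,0,0,0,0],[0.1,0,0,0,0,0,0]])

```text
clock: 6.65
eef_pos: [0.4531, -0.1182, 0.1466]
orientation: [-180.0, 0.0, 171.9]
force: [0.8, -0.9, -1.0]
width: 0.254
grip_force: 40.0
```

>>> servo_tool(rows=[[0.1,-0.3,0.6,0,0,0,0],[0.1,0,0,0,0,0,0]])

```text
clock: 6.85
eef_pos: [0.4528, -0.1177, 0.1467]
orientation: [-180.0, 0.0, 171.9]
force: [1.1, -1.5, -1.3]
width: 0.253
grip_force: 40.0
```

>>> servo_tool(rows=[[0.1,-0.3,0.6,0,0,0,0],[0.1,0,0,0,0,0,0]])

```text
clock: 7.05
eef_pos: [0.4526, -0.1171, 0.1467]
orientation: [-180.0, 0.1, 171.9]
force: [0.8, -3.1, -0.6]
width: 0.255
grip_force: 40.0
```

Contact is made on the screw side at about 3 N. I'll work out per-row steps for the clockwise circle.

Run:
```python
import numpy as np
r=26
for a in np.arange(118,-290,-7.5):
    t=np.radians([a,a-7.5]); d=(r*np.c_[np.cos(t),np.sin(t)]); s=(d[1]-d[0])/4
    print(f"{a:.1f}: {s[0]:.2f},{s[1]:.2f}",end=" | ")
```

```text
118.0: 0.78,0.35 | 110.5: 0.81,0.25 | 103.0: 0.84,0.14 | 95.5: 0.85,0.03 | 88.0: 0.85,-0.09 | 80.5: 0.83,-0.19 | 73.0: 0.80,-0.30 | 65.5: 0.75,-0.40 | 58.0: 0.69,-0.50 | 50.5: 0.62,-0.58 | 43.0: 0.54,-0.66 | 35.5: 0.45,-0.72 | 28.0: 0.35,-0.78 | 20.5: 0.25,-0.81 | 13.0: 0.14,-0.84 | 5.5: 0.03,-0.85 | -2.0: -0.09,-0.85 | -9.5: -0.19,-0.83 | -17.0: -0.30,-0.80 | -24.5: -0.40,-0.75 | -32.0: -0.50,-0.69 | -39.5: -0.58,-0.62 | -47.0: -0.66,-0.54 | -54.5: -0.72,-0.45 | -62.0: -0.78,-0.35 | -69.5: -0.81,-0.25 | -77.0: -0.84,-0.14 | -84.5: -0.85,-0.03 | -92.0: -0.85,0.09 | -99.5: -0.83,0.19 | -107.0: -0.80,0.30 | -114.5: -0.75,0.40 | -122.0: -0.69,0.50 | -129.5: -0.62,0.58 | -137.0: -0.54,0.66 | -144.5: -0.45,0.72 | -152.0: -0.35,0.78 | -159.5: -0.25,0.81 | -167.0: -0.14,0.84 | -174.5: -0.03,0.85 | -182.0: 0.09,0.85 | -189.5: 0.19,0.83 | -197.0: 0.30,0.80 | -204.5: 0.40,0.75 | -212.0: 0.50,0.69 | -219.5: 0.58,0.62 | -227.0: 0.66,0.54 | -234.5: 0.72,0.45 | -242.0: 0.78,0.35 | -249.5: 0.81,0.25 | -257.0: 0.84,0.14 | -264.5: 0.85,0.03 | -272.0: 0.85,-0.09 | -279.5: 0.83,-0.19 | -287.0: 0.80,-0.30 |
```

>>> servo_tool(rows=[[0.1,0.72,0.46,0,0,0,0],[0.1,0.72,0.46,0,0,0,0],[0.1,0.72,0.46,0,0,0,0],[0.1,0.72,0.46,0,0,0,0],[0.1,0.81,0.25,0,0,0,0],[0.1,0.81,0.25,0,0,0,0],[0.1,0.81,0.25,0,0,0,0],[0.1,0.81,0.25,0,0,0,0]])

```text
clock: 7.85
eef_pos: [0.4583, -0.114, 0.1465]
orientation: [-180.0, -0.0, 171.9]
force: [-0.9, -3.5, 0.3]
width: 0.253
grip_force: 40.0
```

>>> servo_tool(rows=[[0.1,0.84,0.21,0,0,0,0],[0.1,0.84,0.21,0,0,0,0],[0.1,0.84,0.21,0,0,0,0],[0.1,0.84,0.21,0,0,0,0],[0.1,0.85,0.03,0,0,0,0],[0.1,0.85,0.03,0,0,0,0],[0.1,0.85,0.03,0,0,0,0],[0.1,0.85,0.03,0,0,0,0]])

```text
clock: 8.65
eef_pos: [0.4651, -0.1129, 0.1464]
orientation: [180.0, -0.0, 171.9]
force: [-2.0, -4.1, 0.6]
width: 0.254
grip_force: 40.0
```

>>> servo_tool(rows=[[0.1,0.85,-0.06,0,0,0,0],[0.1,0.85,-0.06,0,0,0,0],[0.1,0.85,-0.08,0,0,0,0],[0.1,0.85,-0.08,0,0,0,0],[0.1,0.83,-0.19,0,0,0,0],[0.1,0.83,-0.19,0,0,0,0],[0.1,0.83,-0.19,0,0,0,0],[0.1,0.83,-0.19,0,0,0,0]])

```text
clock: 9.45
eef_pos: [0.4718, -0.1138, 0.1464]
orientation: [180.0, -0.0, 171.9]
force: [-2.5, -3.1, 0.3]
width: 0.256
grip_force: 40.0
```

>>> servo_tool(rows=[[0.1,0.82,-0.28,0,0,0,0],[0.1,0.82,-0.28,0,0,0,0],[0.1,0.82,-0.28,0,0,0,0],[0.1,0.82,-0.28,0,0,0,0],[0.1,0.76,-0.39,0,0,0,0],[0.1,0.76,-0.39,0,0,0,0],[0.1,0.76,-0.39,0,0,0,0],[0.1,0.76,-0.39,0,0,0,0]])

```text
clock: 10.25
eef_pos: [0.4782, -0.1165, 0.1464]
orientation: [180.0, -0.0, 171.9]
force: [-2.1, -1.6, 1.0]
width: 0.251
grip_force: 40.0
```

>>> servo_tool(rows=[[0.1,0.79,-0.38,0,0,0,0],[0.1,0.79,-0.38,0,0,0,0],[0.1,0.79,-0.38,0,0,0,0],[0.1,0.78,-0.4,0,0,0,0],[0.1,0.71,-0.48,0,0,0,0],[0.1,0.71,-0.48,0,0,0,0],[0.1,0.71,-0.48,0,0,0,0],[0.1,0.71,-0.48,0,0,0,0]])

```text
clock: 11.05
eef_pos: [0.4841, -0.1201, 0.1464]
orientation: [180.0, -0.0, 171.9]
force: [-3.6, -2.3, 1.1]
width: 0.253
grip_force: 40.0
```

```bash
cat > fit.py <<'E'
import numpy as np, sys
from scipy.optimize import least_squares
M=np.array(eval(open("m.txt").read()),float)
def f(p):
    d=M[:,:2]-p[:2]; r=np.hypot(*d.T); F=-(M[:,2:4]*d).sum(1)/r
    return r-p[2]-F/6
o=least_squares(f,[465,-139,24.5]); p=o.x; print("H,R",p.round(2),"res",o.fun.round(2))
d=M[-1,:2]-p[:2]; a0=np.degrees(np.arctan2(d[1],d[0])); print("angle",a0.round(1))
r=p[2]+.7
for k in range(8):
    t=np.radians([a0-7.5*k,a0-7.5*(k+1)]); q=r*np.c_[np.cos(t),np.sin(t)]; s=(q[1]-q[0])/4
    print(f"{a0-7.5*k:.0f}: {s[0]:.2f},{s[1]:.2f}",end=" | ")
E
echo "[(452.6,-117.1,.8,-3.1),(458.3,-114,-.9,-3.5),(465.1,-112.9,-2,-4.1),(471.8,-113.8,-2.5,-3.1),(478.2,-116.5,-2.1,-1.6),(484.1,-120.1,-3.6,-2.3)]">m.txt; python3 fit.py
```

```text
H,R [ 466.01 -138.82   25.21] res [-0.19  0.27  0.06 -0.12 -0.17  0.14]
angle 46.0
46: 0.57,-0.63 | 38: 0.48,-0.70 | 31: 0.39,-0.75 | 23: 0.29,-0.80 | 16: 0.18,-0.83 | 8: 0.07,-0.84 | 1: -0.04,-0.85 | -7: -0.15,-0.83 |
```

>>> servo_tool(rows=[[0.1,0.57,-0.63,0,0,0,0],[0.1,0.57,-0.63,0,0,0,0],[0.1,0.57,-0.63,0,0,0,0],[0.1,0.57,-0.63,0,0,0,0],[0.1,0.48,-0.7,0,0,0,0],[0.1,0.48,-0.7,0,0,0,0],[0.1,0.48,-0.7,0,0,0,0],[0.1,0.48,-0.7,0,0,0,0]])

```text
clock: 11.85
eef_pos: [0.4884, -0.1253, 0.1464]
orientation: [180.0, -0.0, 171.9]
force: [-4.2, 0.2, 1.1]
width: 0.253
grip_force: 40.0
```

>>> servo_tool(rows=[[0.1,0.42,-0.74,0,0,0,0],[0.1,0.42,-0.74,0,0,0,0],[0.1,0.42,-0.74,0,0,0,0],[0.1,0.42,-0.74,0,0,0,0],[0.1,0.31,-0.79,0,0,0,0],[0.1,0.31,-0.79,0,0,0,0],[0.1,0.31,-0.79,0,0,0,0],[0.1,0.31,-0.79,0,0,0,0]])

```text
clock: 12.65
eef_pos: [0.4914, -0.1314, 0.1465]
orientation: [180.0, -0.0, 171.9]
force: [-3.7, 1.5, 0.2]
width: 0.253
grip_force: 40.0
```

>>> servo_tool(rows=[[0.1,0.26,-0.81,0,0,0,0],[0.1,0.26,-0.81,0,0,0,0],[0.1,0.26,-0.81,0,0,0,0],[0.1,0.26,-0.81,0,0,0,0],[0.1,0.15,-0.84,0,0,0,0],[0.1,0.15,-0.84,0,0,0,0],[0.1,0.15,-0.84,0,0,0,0],[0.1,0.15,-0.84,0,0,0,0]])

```text
clock: 13.45
eef_pos: [0.493, -0.138, 0.1465]
orientation: [180.0, -0.0, 171.9]
force: [-4.0, 1.6, 0.9]
width: 0.248
grip_force: 40.0
```

```bash
python3 - <<'E'
from h import *
s=arm.get_state(); p=s["eef_pos"]*1000; F=s["force"]; print(p,F)
M=eval(open("m.txt").read())+[(488.4,-125.3,-4.2,.2),(491.4,-131.4,-3.7,1.5),(*p[:2].tolist(),*F[:2].tolist())]; open("m.txt","w").write(repr(M))
E
python3 fit.py
```

```text
[ 492.9610566  -137.98722636  146.45020405] [-4.02358564  1.61603736  0.85883737]
H,R [ 465.93 -140.13   26.4 ] res [-0.3   0.31  0.17 -0.02 -0.17 -0.04 -0.04  0.02  0.07]
angle 4.5
5: 0.01,-0.89 | -3: -0.10,-0.88 | -10: -0.22,-0.86 | -18: -0.33,-0.82 | -25: -0.43,-0.77 | -33: -0.53,-0.71 | -40: -0.62,-0.64 | -48: -0.70,-0.55 |
```

>>> servo_tool(rows=[[0.1,0.02,-0.88,0,0,0,0],[0.1,0.02,-0.88,0,0,0,0],[0.1,0.02,-0.88,0,0,0,0],[0.1,0.02,-0.88,0,0,0,0],[0.1,-0.1,-0.87,0,0,0,0],[0.1,-0.1,-0.87,0,0,0,0],[0.1,-0.1,-0.87,0,0,0,0],[0.1,-0.1,-0.87,0,0,0,0]])

```text
clock: 14.25
eef_pos: [0.4927, -0.145, 0.1465]
orientation: [180.0, 0.0, 171.9]
force: [-4.3, 3.8, 1.2]
width: 0.251
grip_force: 40.0
```

>>> servo_tool(rows=[[0.1,-0.25,-0.84,0,0,0,0],[0.1,-0.25,-0.84,0,0,0,0],[0.1,-0.25,-0.84,0,0,0,0],[0.1,-0.25,-0.84,0,0,0,0],[0.1,-0.36,-0.8,0,0,0,0],[0.1,-0.36,-0.8,0,0,0,0],[0.1,-0.36,-0.8,0,0,0,0],[0.1,-0.36,-0.8,0,0,0,0]])

```text
clock: 15.05
eef_pos: [0.4904, -0.1516, 0.1466]
orientation: [180.0, 0.0, 171.9]
force: [-2.7, 4.0, 1.5]
width: 0.256
grip_force: 40.0
```

>>> servo_tool(rows=[[0.1,-0.44,-0.77,0,0,0,0],[0.1,-0.44,-0.77,0,0,0,0],[0.1,-0.44,-0.77,0,0,0,0],[0.1,-0.44,-0.77,0,0,0,0],[0.1,-0.54,-0.71,0,0,0,0],[0.1,-0.54,-0.71,0,0,0,0],[0.1,-0.54,-0.71,0,0,0,0],[0.1,-0.54,-0.71,0,0,0,0]])

```text
clock: 15.85
eef_pos: [0.4865, -0.1576, 0.1466]
orientation: [180.0, 0.0, 171.9]
force: [-1.8, 4.0, 1.2]
width: 0.256
grip_force: 40.0
```

>>> servo_tool(rows=[[0.1,-0.62,-0.64,0,0,0,0],[0.1,-0.62,-0.64,0,0,0,0],[0.1,-0.62,-0.64,0,0,0,0],[0.1,-0.62,-0.64,0,0,0,0],[0.1,-0.7,-0.55,0,0,0,0],[0.1,-0.7,-0.55,0,0,0,0],[0.1,-0.7,-0.55,0,0,0,0],[0.1,-0.7,-0.55,0,0,0,0]])

```text
clock: 16.65
eef_pos: [0.4812, -0.1624, 0.1466]
orientation: [180.0, 0.0, 171.9]
force: [-1.0, 4.8, 0.9]
width: 0.256
grip_force: 40.0
```

```bash
python3 - <<'E'
from h import *
s=arm.get_state(); p=s["eef_pos"]*1000; F=s["force"]; print(p,F)
M=eval(open("m.txt").read())+[(492.7,-145,-4.3,3.8),(490.4,-151.6,-2.7,4.0),(486.5,-157.6,-1.8,4.0),(*p[:2].tolist(),*F[:2].tolist())]; open("m.txt","w").write(repr(M))
E
sed -i 's/range(8)/range(22)/' fit.py; python3 fit.py
```

```text
[ 481.24935969 -162.35155229  146.62017582] [-1.00504316  4.83822526  0.94113074]
H,R [ 465.98 -140.05   26.32] res [-0.27  0.32  0.17 -0.03 -0.19 -0.06 -0.05  0.03  0.09  0.03  0.    0.02
 -0.05]
angle -55.6
-56: -0.76,-0.45 | -63: -0.81,-0.35 | -71: -0.85,-0.24 | -78: -0.87,-0.13 | -86: -0.88,-0.01 | -93: -0.88,0.11 | -101: -0.86,0.22 | -108: -0.82,0.33 | -116: -0.77,0.43 | -123: -0.71,0.53 | -131: -0.63,0.62 | -138: -0.55,0.69 | -146: -0.45,0.76 | -153: -0.35,0.81 | -161: -0.24,0.85 | -168: -0.13,0.87 | -176: -0.01,0.88 | -183: 0.11,0.88 | -191: 0.22,0.86 | -198: 0.33,0.82 | -206: 0.43,0.77 | -213: 0.53,0.71 |
```

>>> servo_tool(rows=[[0.1,-0.76,-0.45,0,0,0,0],[0.1,-0.76,-0.45,0,0,0,0],[0.1,-0.76,-0.45,0,0,0,0],[0.1,-0.76,-0.45,0,0,0,0],[0.1,-0.81,-0.35,0,0,0,0],[0.1,-0.81,-0.35,0,0,0,0],[0.1,-0.81,-0.35,0,0,0,0],[0.1,-0.81,-0.35,0,0,0,0]])

```text
clock: 17.45
eef_pos: [0.4753, -0.1656, 0.1467]
orientation: [180.0, 0.1, 171.9]
force: [0.2, 5.4, 1.5]
width: 0.251
grip_force: 40.0
```

>>> servo_tool(rows=[[0.1,-0.85,-0.24,0,0,0,0],[0.1,-0.85,-0.24,0,0,0,0],[0.1,-0.85,-0.24,0,0,0,0],[0.1,-0.85,-0.24,0,0,0,0],[0.1,-0.87,-0.13,0,0,0,0],[0.1,-0.87,-0.13,0,0,0,0],[0.1,-0.87,-0.13,0,0,0,0],[0.1,-0.87,-0.13,0,0,0,0]])

```text
clock: 18.25
eef_pos: [0.4691, -0.1673, 0.147]
orientation: [180.0, 0.2, 171.9]
force: [1.8, 4.5, 0.7]
width: 0.256
grip_force: 40.0
```

>>> servo_tool(rows=[[0.1,-0.88,-0.02,0,0,0,0],[0.1,-0.88,-0.02,0,0,0,0],[0.1,-0.88,-0.02,0,0,0,0],[0.1,-0.88,-0.02,0,0,0,0],[0.1,-0.88,0.1,0,0,0,0],[0.1,-0.88,0.1,0,0,0,0],[0.1,-0.88,0.1,0,0,0,0],[0.1,-0.88,0.1,0,0,0,0]])

```text
clock: 19.05
eef_pos: [0.4626, -0.1673, 0.1473]
orientation: [-180.0, 0.3, 171.9]
force: [2.4, 4.0, 0.2]
width: 0.253
grip_force: 40.0
```

>>> servo_tool(rows=[[0.1,-0.86,0.21,0,0,0,0],[0.1,-0.86,0.21,0,0,0,0],[0.1,-0.86,0.21,0,0,0,0],[0.1,-0.86,0.21,0,0,0,0],[0.1,-0.82,0.32,0,0,0,0],[0.1,-0.82,0.32,0,0,0,0],[0.1,-0.82,0.32,0,0,0,0],[0.1,-0.82,0.32,0,0,0,0]])

```text
clock: 19.85
eef_pos: [0.4546, -0.165, 0.1469]
orientation: [-180.0, 0.1, 171.9]
force: [4.4, 3.4, 1.7]
width: 0.251
grip_force: 40.0
```

>>> servo_tool(rows=[[0.1,-0.75,0.46,0,0,0,0],[0.1,-0.75,0.46,0,0,0,0],[0.1,-0.75,0.46,0,0,0,0],[0.1,-0.75,0.46,0,0,0,0],[0.1,-0.69,0.55,0,0,0,0],[0.1,-0.69,0.55,0,0,0,0],[0.1,-0.69,0.55,0,0,0,0],[0.1,-0.69,0.55,0,0,0,0]])

```text
clock: 20.65
eef_pos: [0.4484, -0.1608, 0.1465]
orientation: [-180.0, 0.0, 171.9]
force: [5.4, 1.2, 0.7]
width: 0.255
grip_force: 40.0
```

>>> servo_tool(rows=[[0.1,-0.63,0.62,0,0,0,0],[0.1,-0.63,0.62,0,0,0,0],[0.1,-0.63,0.62,0,0,0,0],[0.1,-0.63,0.62,0,0,0,0],[0.1,-0.55,0.69,0,0,0,0],[0.1,-0.55,0.69,0,0,0,0],[0.1,-0.55,0.69,0,0,0,0],[0.1,-0.55,0.69,0,0,0,0]])

```text
clock: 21.45
eef_pos: [0.4437, -0.1556, 0.1466]
orientation: [-180.0, 0.0, 171.9]
force: [4.7, -0.0, 0.6]
width: 0.255
grip_force: 40.0
```

>>> servo_tool(rows=[[0.1,-0.46,0.76,0,0,0,0],[0.1,-0.46,0.76,0,0,0,0],[0.1,-0.46,0.76,0,0,0,0],[0.1,-0.46,0.76,0,0,0,0],[0.1,-0.36,0.81,0,0,0,0],[0.1,-0.36,0.81,0,0,0,0],[0.1,-0.36,0.81,0,0,0,0],[0.1,-0.36,0.81,0,0,0,0]])

```text
clock: 22.25
eef_pos: [0.4403, -0.1493, 0.1465]
orientation: [-180.0, 0.0, 171.9]
force: [4.5, -0.6, 1.8]
width: 0.252
grip_force: 40.0
```

>>> servo_tool(rows=[[0.1,-0.25,0.85,0,0,0,0],[0.1,-0.25,0.85,0,0,0,0],[0.1,-0.25,0.85,0,0,0,0],[0.1,-0.25,0.85,0,0,0,0],[0.1,-0.13,0.87,0,0,0,0],[0.1,-0.13,0.87,0,0,0,0],[0.1,-0.13,0.87,0,0,0,0],[0.1,-0.13,0.87,0,0,0,0]])

```text
clock: 23.05
eef_pos: [0.4388, -0.1424, 0.1465]
orientation: [-180.0, 0.0, 171.9]
force: [4.7, -2.3, 1.3]
width: 0.255
grip_force: 40.0
```

>>> servo_tool(rows=[[0.1,-0.01,0.88,0,0,0,0],[0.1,-0.01,0.88,0,0,0,0],[0.1,-0.01,0.88,0,0,0,0],[0.1,-0.01,0.88,0,0,0,0],[0.1,0.11,0.88,0,0,0,0],[0.1,0.11,0.88,0,0,0,0],[0.1,0.11,0.88,0,0,0,0],[0.1,0.11,0.88,0,0,0,0]])

```text
clock: 23.85
eef_pos: [0.4391, -0.1353, 0.1465]
orientation: [-180.0, -0.0, 171.9]
force: [3.5, -3.3, 0.7]
width: 0.256
grip_force: 40.0
```

>>> servo_tool(rows=[[0.1,0.22,0.86,0,0,0,0],[0.1,0.22,0.86,0,0,0,0],[0.1,0.22,0.86,0,0,0,0],[0.1,0.22,0.86,0,0,0,0],[0.1,0.33,0.82,0,0,0,0],[0.1,0.33,0.82,0,0,0,0],[0.1,0.33,0.82,0,0,0,0],[0.1,0.33,0.82,0,0,0,0]])

```text
clock: 24.65
eef_pos: [0.4413, -0.1285, 0.1464]
orientation: [-180.0, -0.0, 171.9]
force: [3.3, -2.3, 0.9]
width: 0.255
grip_force: 40.0
```

>>> servo_tool(rows=[[0.1,0.43,0.77,0,0,0,0],[0.1,0.43,0.77,0,0,0,0],[0.1,0.43,0.77,0,0,0,0],[0.1,0.43,0.77,0,0,0,0],[0.1,0.53,0.71,0,0,0,0],[0.1,0.53,0.71,0,0,0,0],[0.1,0.53,0.71,0,0,0,0],[0.1,0.53,0.71,0,0,0,0]])

```text
clock: 25.45
eef_pos: [0.4451, -0.1226, 0.1464]
orientation: [-180.0, -0.0, 171.9]
force: [1.2, -4.3, 1.5]
width: 0.253
grip_force: 40.0
```

>>> servo_tool(rows=[[0.1,0.61,0.64,0,0,0,0],[0.1,0.61,0.64,0,0,0,0],[0.1,0.61,0.64,0,0,0,0],[0.1,0.61,0.64,0,0,0,0],[0.1,0.69,0.55,0,0,0,0],[0.1,0.69,0.55,0,0,0,0],[0.1,0.69,0.55,0,0,0,0],[0.1,0.69,0.55,0,0,0,0]])

```text
clock: 26.25
eef_pos: [0.4503, -0.1178, 0.1464]
orientation: [-180.0, -0.0, 171.9]
force: [0.2, -3.8, 0.5]
width: 0.254
grip_force: 40.0
```

>>> servo_tool(rows=[[0.1,0.74,0.48,0,0,0,0],[0.1,0.74,0.48,0,0,0,0],[0.1,0.74,0.48,0,0,0,0],[0.1,0.74,0.48,0,0,0,0],[0.1,0.81,0.37,0,0,0,0],[0.1,0.81,0.37,0,0,0,0],[0.1,0.81,0.37,0,0,0,0],[0.1,0.81,0.37,0,0,0,0]])

```text
clock: 27.05
eef_pos: [0.4565, -0.1144, 0.1464]
orientation: [-180.0, -0.0, 171.9]
force: [-1.1, -4.4, 1.1]
width: 0.251
grip_force: 40.0
```

>>> servo_tool(rows=[[0.1,0.85,0.24,0,0,0,0],[0.1,0.85,0.24,0,0,0,0],[0.1,0.85,0.24,0,0,0,0],[0.1,0.85,0.24,0,0,0,0],[0.1,0.88,0.12,0,0,0,0],[0.1,0.88,0.12,0,0,0,0],[0.1,0.88,0.12,0,0,0,0],[0.1,0.88,0.12,0,0,0,0]])

```text
clock: 27.85
eef_pos: [0.4634, -0.1128, 0.1464]
orientation: [180.0, -0.0, 171.9]
force: [-1.2, -4.2, 0.4]
width: 0.252
grip_force: 40.0
```

Circle closed, 25° past the start, at 3–5 N throughout. I'll retreat inward, lift and check the tool in the grip.

>>> servo_tool(rows=[[0.1,0.5,-3,0,0,0,0],[0.1,1,-9,0,0,0,0],[0.1,1,-12,0,0,0,0],[0.1,0,0,16,0,0,0],[0.1,0,0,22,0,0,0],[0.1,0,20,0,0,0,0],[0.1,2,40,0,0,0,0],[0.1,3,45,0,0,0,0]])

```text
clock: 28.65
eef_pos: [0.4715, -0.0318, 0.1844]
orientation: [179.9, 0.0, 171.7]
force: [1.3, 0.2, -1.0]
width: 0.256
grip_force: 40.0
```

>>> servo_tool(rows=[[0.1,3,45,0,0,0,0],[0.1,3,45,0,0,0,0],[0.1,3,45,0,0,0,0],[0.1,3,40,0,0,0,0],[0.1,3,30,0,0,0,0],[0.1,3,20,0,0,0,0],[0.1,0,0,0,0,0,0],[0.1,0,0,0,0,0,0]])

```text
clock: 29.45
eef_pos: [0.4892, 0.1928, 0.184]
orientation: [-180.0, -0.1, 172.0]
force: [-1.3, -0.5, -1.2]
width: 0.251
grip_force: 40.0
```

Run:
```python
from h import *
S=snapshot("scene"); s=arm.get_state(); print(s["eef_pos"],s["orientation"],s["force"],s["width"])
cv2.imwrite("pics/back.png",cv2.resize(S["img"][110:300,180:370],(590,590),interpolation=cv2.INTER_CUBIC))
```

```text
[0.4891883  0.19228304 0.18411175] [-1.79985325e+02 -4.70456840e-02  1.71897507e+02] [-0.79426141  0.39045533 -1.02418999] 0.2552403942198365
```

View pics/back.png

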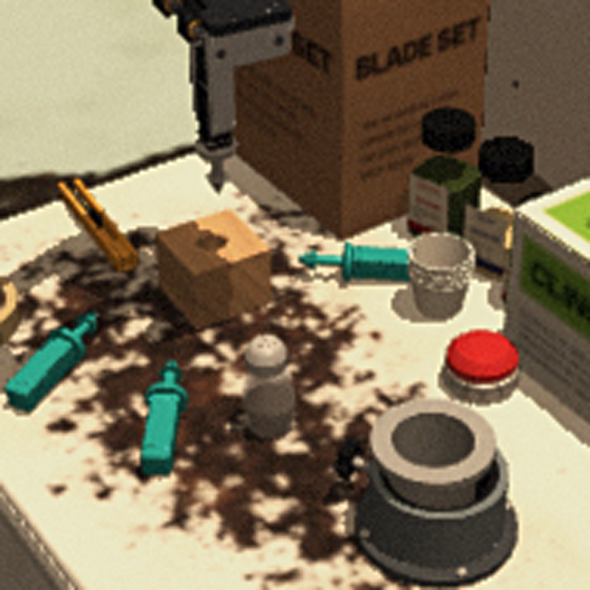

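The picture shows the tool upright in the grip with its tip at (217,185). The rest hole is free at (213,243) and everything else is where it was. I'll move to the grasp pose and check before lowering.

>>> servo_tool(rows=[[0.1,-1.5,12,0,0,0,0],[0.1,0,0,-15,0,0,0],[0.1,0,0,-10,0,0,0],[0.1,0,0,0,0,0,0],[0.1,0,0,0,0,0,0]])

```text
clock: 30.0
eef_pos: [0.4871, 0.2046, 0.1586]
orientation: [-180.0, -0.1, 171.9]
force: [-0.2, 0.2, -0.6]
width: 0.255
grip_force: 40.0
```

Run:
```python
from h import *
S=snapshot("scene");s=arm.get_state(); print(s["eef_pos"],s["orientation"],s["force"])
C=cloud(S); img=S["img"]; hsv=cv2.cvtColor(img,cv2.COLOR_BGR2HSV)
# tip: lowest low-saturation gray point above block
m=(C[...,2]>.085)&(C[...,2]<.125)&(np.hypot(C[...,0]-.487,C[...,1]-.204)<.03); q=C[m]; print(m.sum(),q.mean(0),q[:,2].min())
for lo,hi in((.09,.1),(.1,.11),(.11,.12)):
    k=(q[:,2]>lo)&(q[:,2]<hi); print(lo,k.sum(),np.median(q[k],0) if k.any() else "")
```

```text
[0.48752087 0.20480313 0.15927584] [-1.79990951e+02 -2.12850060e-02  1.71914168e+02] [ 1.0469923  -0.32691697 -0.17849161]
46 [0.48669796 0.20261734 0.1098796 ] 0.0914692722837059
0.09 4 [0.48703178 0.20263915 0.09543958]
0.1 22 [0.48528341 0.20154712 0.10685156]
0.11 15 [0.48629412 0.20274125 0.11402547]
```

>>> servo_tool(rows=[[0.1,0,0,-15,0,0,0],[0.1,0,0,-15,0,0,0],[0.1,0,0,-12,0,0,0],[0.1,0,0,-10,0,0,0],[0.1,0,0,0,0,0,0]])

```text
clock: 30.55
eef_pos: [0.4861, 0.2046, 0.1048]
orientation: [-179.9, -0.2, 171.9]
force: [0.2, -0.4, -1.8]
width: 0.255
grip_force: 40.0
```

>>> servo_tool(rows=[[0.1,0,0,-8,0,0,0],[0.1,0,0,-7,0,0,0],[0.1,0,0,-5,0,0,0],[0.1,0,0,-2,0,0,0],[0.1,0,0,0,0,0,0]])

```text
clock: 31.05
eef_pos: [0.4874, 0.205, 0.0852]
orientation: [-180.0, -0.0, 171.9]
force: [-0.1, -0.4, -1.5]
width: 0.254
grip_force: 40.0
```

>>> servo_tool(rows=[[0.1,0,0,-1,0,0,0],[0.1,0,0,0,0,0,0]])

```text
clock: 31.25
eef_pos: [0.4878, 0.2051, 0.0848]
orientation: [180.0, 0.0, 171.9]
force: [0.2, -0.4, -0.2]
width: 0.254
grip_force: 40.0
```

>>> servo_tool(rows=[[0.1,0,0,-1,0,0,0],[0.1,0,0,0,0,0,0]])

```text
clock: 31.45
eef_pos: [0.4877, 0.2051, 0.0836]
orientation: [180.0, 0.0, 171.9]
force: [0.6, 0.0, -0.7]
width: 0.253
grip_force: 40.0
```

>>> servo_tool(rows=[[0.1,0,0,-1,0,0,0],[0.1,0,0,0,0,0,0]])

```text
clock: 31.65
eef_pos: [0.4878, 0.2051, 0.0836]
orientation: [180.0, 0.0, 171.9]
force: [-2.4, -0.4, 4.7]
width: 0.256
grip_force: 40.0
```

Collar is on the block (Fz +4.7 N). I'll release slowly, to a small opening, then go up.

>>> servo_tool(rows=[[0.35,0,0,0,0,0,0],[0.5,0,0,0,0,0,0],[0.55,0,0,0,0,0,0],[0.55,0,0,0,0,0,0],[0.55,0,0,15,0,0,0],[0.55,0,0,30,0,0,0],[0.55,0,0,40,0,0,0],[0.55,0,0,40,0,0,0]])

```text
clock: 32.45
eef_pos: [0.4871, 0.2049, 0.2081]
orientation: [-180.0, -0.1, 171.9]
force: [0.8, 0.2, 0.2]
width: 0.55
grip_force: 0.0
```

>>> servo_tool(rows=[[0.55,-30,30,0,0,0,0],[0.55,-30,30,0,0,0,0],[0.55,-30,30,0,0,0,0],[0.55,-30,30,0,0,0,0],[0.55,0,0,0,0,0,0]])

```text
clock: 32.95
eef_pos: [0.3644, 0.328, 0.2077]
orientation: [179.9, -0.1, 172.3]
force: [1.4, -0.1, 0.3]
width: 0.546
grip_force: 0.0
```

Run:
```python
from h import *
S=snapshot("scene"); T=snapshot("top"); s=arm.get_state(); print(s["eef_pos"],s["force"],s["clock"])
C=cloud(S); m=(np.hypot(C[...,0]-.487,C[...,1]-.204)<.03)&(C[...,2]>.1)&(C[...,2]<.15); print("handle top",np.percentile(C[m][:,2],97),C[m].mean(0))
cv2.imwrite("pics/end.png",np.hstack([cv2.resize(S["img"][100:310,150:390],(480,420),interpolation=cv2.INTER_CUBIC),cv2.resize(T["img"][140:280,170:275],(315,420),interpolation=cv2.INTER_CUBIC)]))
```

```text
[0.36718489 0.3254509  0.20748922] [-0.14517588 -0.41307188  0.26337714] 33.05
handle top 0.13875308977576517 [0.48511456 0.19847582 0.12253679]
```

View pics/end.png

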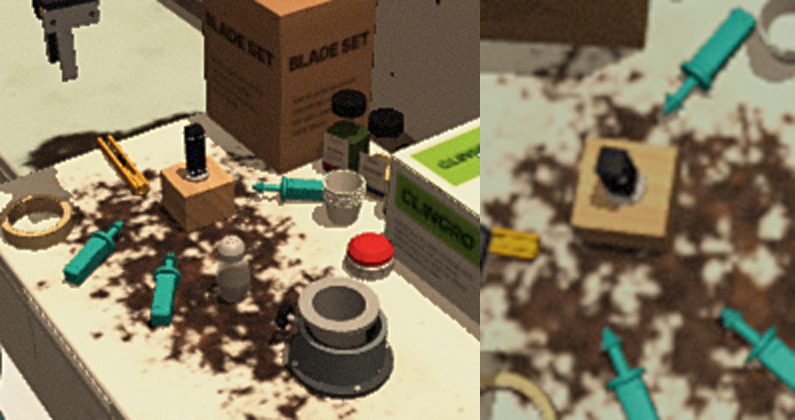

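The tool stands upright in its rest at (195,155), handle top at 0.139 m as at the start. The mill, cups, tape, timer and cutter are unmoved, and the gripper is clear. I'll hand the job in.

```bash
python3 -c "
from workcell import order
print(order.sign_off())"
```

```text
the job is handed in; nothing more can be done
None
```

I ran the blade clockwise round the hole's edge from the thumb-screw side to about 25° past the start, at 2.5–5 N in the readings taken about every 15°, then put the tool back upright in its rest and handed the job in at about 33 s; the three turquoise look-alikes, which stood on their tips, fell over early on without my path coming near them, and I left them lying.

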